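Pack the listed bronzes into the finds tray

TASK

Pack the three listed bronzes from the bench into the foam pads of the finds tray, each lying flat on the floor of the recess cut for its shape: the open arm ring in the large round one, the flared axe head in the oblong one, the pierced whorl in the small round one. Set them down without dropping them, and leave the look-alikes (the closed ring, the straight bar and the disc without a hole) lying where they are.

Things in the scene. Friction and masses are not known exactly. Their poses are not given: they have to be found in the camera images.
- open_ring: Find. Dark bronze arm ring, OPEN: a C-shaped upright band, 66 mm outer and 50 mm inner diameter, band 8 mm thick and 20 mm tall with flat upright sides, a gap of about 22 mm clear between its two knobbed ends. About 0.2 kg. Lies flat on the bench, at any heading. Origin: centre of the circle at the underside; z up, x points through the middle of the gap. Across y it is a full 66 mm wide at the origin.
- axe_head: Find. Dark bronze axe head lying flat, 74 mm long, with a FLARED blade: a straight shank 22 mm wide and 20 mm tall takes up 49 mm of the length (x from -37 to +12 mm), then it widens in steps to a 40 mm wide cutting edge at x = +37 mm and gets lower, to 9 mm. About 0.28 kg. Origin: middle of the length at the underside, which is also under the balance point, on the shank; x points along the length to the cutting edge, z up.
- whorl: Find. Dark bronze spindle whorl: a round disc 42 mm in diameter and 20 mm tall with upright sides, PIERCED by an 18 mm hole through the middle. About 0.19 kg. Lies flat on the bench. Origin: centre of the underside, z up.
- closed_ring: Look-alike, stays where it is. Ring of the same bronze, size (66 mm outer, 20 mm tall) and band as the arm ring, but CLOSED all round, with no gap. Loose on the bench. Origin: centre of the underside.
- plain_bar: Look-alike, stays where it is. Straight bronze bar 74 x 22 x 20 mm, the same width from end to end, no flared blade. Loose on the bench. Origin: centre of the underside, x along its length.
- solid_disc: Look-alike, stays where it is. Bronze disc weight 42 mm in diameter and 20 mm tall with a bevelled upper edge and NO hole. Loose on the bench. Origin: centre of the underside.
- tray: The finds tray: a grey shallow plastic tray, 326 x 116 mm outside, walls 4 mm thick, rim 16 mm above the bench, fixed to the bench, with three foam pads in a row side by side (pad centres 105 mm apart), in any order. Origin: centre of the underside, x along its length, z up.
- pad_large_round: Pad for the arm ring: large round recess, 84 mm in diameter. The dark foam pad is 104 x 104 x 12 mm, fixed in the tray, its top level with the tray's rim, 16 mm above the bench; the recess is 6 mm deep with a white floor, which lies 10 mm above the bench. Origin: centre of the pad's underside, straight below the recess centre, 4 mm above the bench, z up; x along the tray's length.
- pad_long: Pad for the axe head: oblong recess 90 mm (along x, the tray's length) by 56 mm (along y); the axe may point either way. The dark foam pad is 104 x 104 x 12 mm, fixed in the tray, its top level with the tray's rim, 16 mm above the bench; the recess is 6 mm deep with a white floor, which lies 10 mm above the bench. Origin: centre of the pad's underside, straight below the recess centre, 4 mm above the bench, z up; x along the tray's length.
- pad_small_round: Pad for the whorl: small round recess, 60 mm in diameter. The dark foam pad is 104 x 104 x 12 mm, fixed in the tray, its top level with the tray's rim, 16 mm above the bench; the recess is 6 mm deep with a white floor, which lies 10 mm above the bench. Origin: centre of the pad's underside, straight below the recess centre, 4 mm above the bench, z up; x along the tray's length.
Not all that is in view belongs to the job. Leave any red or turquoise look-alike of the whorl alone.

How it is judged:
By the outcome, as a careful person would: the job done as asked, in the order asked, and still so for the second after the job is handed in, with the robot touching nothing.
It also fails if it takes over 96 s, if anything falls off the work surface, if the arm or the gripper's body presses on something with over 40 N, if the wrist force passes 120 N, or if a joint passes its speed limit or range.

ROBOT

A 6-joint arm with a two-finger parallel gripper is mounted at the origin on the work surface. World frame = base frame: x ahead of the robot, y to its left, z up, the work surface at z = 0. Lengths are in m, angles in rad, forces in N, time in s.
With the tool pointing down it reaches from about 0.25 to 0.725 m from the base axis. Payload 4 kg.
Tool frame: the origin (TCP) lies midway between the tips of the shut fingers; the grasp point (between the pads) lies grip_depth behind it (grip_depth is the distance from the TCP to the grasp point, in m); z points along the fingers, y is the line along which they close (so a half turn about z gives the same grasp; the last joint's range is limited). The gripper opens to 85 mm and grips with 20 to 120 N. Pads are 22 mm wide; open, the fingers measure 114 mm over their backs; the gripper's body (76 mm by 85 mm) begins 54 mm behind the grasp point. The pads swing forward as they close: fully open they stand 13 mm farther back than shut.
Start: joints at [1.231, 0.241, 0.005, 1.335, 0, 1.571], TCP at [0.167, 0.471, 0.231] pointing down, gripper open.
Joint ranges: [-2.72, 2.72], [-1.05, 1.87], [-1.09, 1.28], [-1.99, 2.15], [-1.42, 1.44], [-3.14, 3.14]. Speed limits (rad/s): [2.79, 2.79, 3.14, 3.14, 3.14, 3.14].

INTERFACE

Orientations are given as a unit quaternion [w, x, y, z].
In Python, from cell import * gives the robot as it stands.
- The arm moves only by the tool step_arm, never from a script. Its argument "increments" is a list of rows, each a list of 3 entries, a list of its own where there are three numbers: the shift along the tool's x, y, z in cm, then the turn about the tool's z in rad, then the finger opening in cm, from 0 to 8.54. A call has 1 to 12 rows; each row is the pose to reach, as a shift and turn from the pose commanded when the call began, along the tool's axes at that moment; what a row does not reach only later rows make up. A row lasts 1/8 s, in which the tool goes at most 62.5 mm and 10.7 degrees, less where a joint would pass 70% of its speed; a pose out of reach is approached as far as the arm can. A call with a gripper value outside its range is refused whole. The fingers move at their own pace and stop on an object; the grip force is fixed at half the most. Time passes only in rows, so rows that repeat a pose let the fingers close. It gives the time, the measured TCP pose, the force, the opening and the grip force at its end, in the units of the state.
- sense(): the state, without advancing time (a new reading comes with each control period).
- snapshot(name): name is "side" or "top" or "wrist"; returns a dict with "image" (420x560x3 uint8, red, green, blue), "fov_y" (degrees; the focal length in pixels is half the picture's height over the tangent of half this angle, whatever the lens; pixels are square), "cx", "cy" (the principal point, pixels), "k1" (the pictures are not rectified: a ray, as slopes to the right and down, at radius r is drawn at 1 + k1 r^2 times it, then the intrinsics apply), "R" (3x3) and "t" (3): a world point X has camera coordinates R X + t; the wrist camera has in their place "mount" (4x4, takes a point from camera to tool coordinates, whose origin is the TCP and whose axes are the flange's). Camera axes: x right, y down, z forward; pixel columns grow to the right and rows downward; lengths in m; the calibration is good to about 2 mm. A picture is of the moment at which its call begins: read the wrist's pose just before it. There is no depth.
- hand_in(): hands the job in; it is judged then, once.
The state is a dict: "time": time; "joints": joint angles; "joint_vel": joint speeds; "joint_efforts": joint torques, N m; "eef_pos": TCP position; "orientation": TCP orientation; "ft_force": force on the tool from outside, world axes, zero at the start; "wrist_torque": the same for the moment, N m; "width": opening from 0.0 (shut) to 1.0 (fully open); "finger_force": force on a finger pad.
Only numpy, scipy, OpenCV 4.12 (cv2) and the standard library are available. Lean on these libraries where they do the work, as an engineer would, in place of code of your own. Each camera call takes 0.05 s, during which the arm holds its last target. There are 200 camera calls.

## Working session

There is one attempt and no reset: what is moved stays moved. The work goes in short steps, Python scripts to look and compute and a tool call to move; the robot and the scene stay as the last step left them, time stands still between calls to the robot, and variables do not carry over. Pictures are saved under pics/ and viewed, at most 14 in all, crops included, and the job is handed in when it is done.

Besides the shell and the picture viewer there is one more tool, called after "Call:" as name([rows], argument=value, ...), one row to a line, values as JSON. step_arm: Moves the arm, as the interface text tells. Its arguments: {"type":"object","properties":{"increments":{"type":"array","items":{"type":"array"}}},"required":["increments"]}

```bash
mkdir -p pics; ls
cat > h.py <<'E'
from cell import *
import numpy as np, cv2
from scipy.spatial.transform import Rotation as Ro
def cam(name):
    s=sense(); d=snapshot(name)
    if "mount" in d:
        q=s["orientation"]; T=np.eye(4); T[:3,:3]=Ro.from_quat([q[1],q[2],q[3],q[0]]).as_matrix(); T[:3,3]=s["eef_pos"]
        M=T@np.array(d["mount"]); d["R"]=M[:3,:3].T; d["t"]=-M[:3,:3].T@M[:3,3]
    return d
def ray(d,u,v):
    f=210/np.tan(np.radians(d["fov_y"])/2)
    y=np.array([(u-d["cx"])/f,(v-d["cy"])/f]); x=y.copy()
    for _ in range(30): x=y/(1+d["k1"]*(x@x))
    R=np.array(d["R"]);t=np.array(d["t"])
    return -R.T@t, R.T@np.array([x[0],x[1],1])
def world(d,u,v,z):
    c,r=ray(d,u,v); return c+r*(z-c[2])/r[2]
def pix(d,X):
    f=210/np.tan(np.radians(d["fov_y"])/2)
    p=np.array(d["R"])@np.array(X)+np.array(d["t"]); x=p[:2]/p[2]; x=x*(1+d["k1"]*(x@x)); return x*f+[d["cx"],d["cy"]]
def save(d,n,box=None,s=1):
    im=d["image"][:,:,::-1]
    if box: im=im[box[1]:box[3],box[0]:box[2]]
    cv2.imwrite("pics/"+n,cv2.resize(im,None,fx=s,fy=s,interpolation=cv2.INTER_CUBIC))
E
python3 - <<'E'
from h import *
import pickle
s=sense();print(s)
for n in ("top","side","wrist"):
    d=cam(n);save(d,n+"0.png",s=1.42);pickle.dump(d,open(n+"0.pkl","wb"));print({k:v for k,v in d.items() if k!="image"})
E
```

```text
pics
{'time': 0.0, 'joints': array([1.23097243e+00, 2.41430415e-01, 3.71838507e-03, 1.33521126e+00,
       4.70402693e-05, 1.57075830e+00]), 'joint_vel': array([ 3.60560838e-04, -8.62206759e-04,  2.90897595e-05,  4.52498129e-04,
       -1.96436464e-04, -1.36808823e-03]), 'joint_efforts': array([ 1.18375327e-03, -3.72319257e+01,  2.52407616e+01,  1.70096022e-02,
        5.63464948e-05, -8.65400295e-06]), 'eef_pos': array([0.16643373, 0.47080801, 0.23040203]), 'orientation': array([-2.03031106e-04,  1.69076757e-01,  9.85602313e-01, -1.04418497e-03]), 'ft_force': array([-0.27969011,  0.05841566,  0.06227887]), 'wrist_torque': array([-0.01052868, -0.01882643, -0.02205769]), 'finger_force': 0.0, 'width': 1.0002559661746815}
{'fov_y': 57.71416699581854, 'cx': 279.0362218455797, 'cy': 206.94363052514998, 'k1': -0.005321022908561281, 'R': array([[-0.00325981, -0.99988127,  0.01506085],
       [-0.99278766,  0.00143101, -0.11987747],
       [ 0.11984168, -0.015343  , -0.99267445]]), 't': array([0.06329677, 0.5621522 , 0.81664493])}
{'fov_y': 48.53545898043225, 'cx': 277.4349092450016, 'cy': 2
[... 213 characters left out ...]
1566622,  0.27342089,  0.7125023 ])}
{'fov_y': 59.21248366188715, 'cx': 273.92261912360976, 'cy': 209.74017575623446, 'k1': -0.09360722630959588, 'mount': array([[ 2.13636338e-04, -9.44985679e-01, -3.27111634e-01,
         8.40281158e-02],
       [ 9.99999975e-01,  2.21667912e-04,  1.27275515e-05,
         6.52156927e-04],
       [ 6.04827989e-05, -3.27111628e-01,  9.44985703e-01,
        -1.42254011e-01],
       [ 0.00000000e+00,  0.00000000e+00,  0.00000000e+00,
         1.00000000e+00]]), 'R': array([[ 0.33306523,  0.94290172, -0.00197558],
       [ 0.89125562, -0.31413675,  0.32708031],
       [ 0.30778399, -0.11069983, -0.94499448]]), 't': array([-0.49963349, -0.04292602,  0.38063664])}
```

View pics/top0.png

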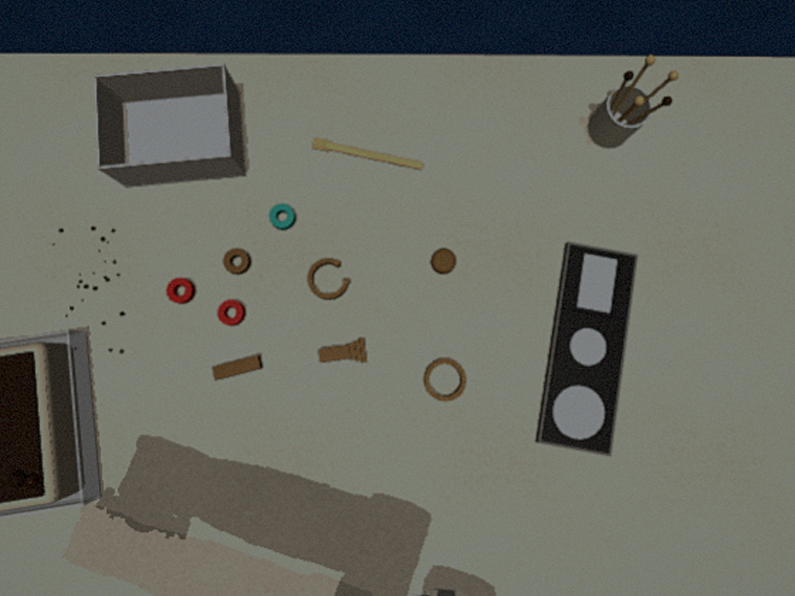

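The top view shows the finds and their look-alikes, in picture pixels:
- **Rings:** the open one is at (329,278), with its gap to the upper right. The closed ring at (444,379) is the look-alike.
- **Bars:** the flared axe is at (343,351), with its blade to the right. The straight bar is at (237,367).
- **Discs:** the pierced bronze whorl is at (236,261). The solid disc is at (443,261), and the red and turquoise rings are to be left alone.
- **Tray:** the recesses are oblong (598,283), small round (588,347) and large round (579,412).

I'll confirm these in an enlarged crop.

Run:
```python
from h import *
import pickle
d=pickle.load(open("top0.pkl","rb"))
save(d,"c0.png",(140,170,340,290),4)
im=d["image"].astype(int); hsv=cv2.cvtColor(d["image"],cv2.COLOR_RGB2HSV)
# white recess floors
m=((im.min(2)>95)).astype(np.uint8); m[:,:380]=0;m[:,450:]=0;m[:170]=0;m[325:]=0
n,l,st,c=cv2.connectedComponentsWithStats(m)
for i in range(1,n):
    if st[i,4]>60: print("white",c[i],st[i],world(d,*c[i],.010))
b=((im[:,:,0]-im[:,:,2])>35).astype(np.uint8); b[:170]=0;b[290:]=0;b[:,:110]=0;b[:,345:]=0
n,l,st,c=cv2.connectedComponentsWithStats(b)
for i in range(1,n):
    if st[i,4]>60:
        cs,_=cv2.findContours((l==i).astype(np.uint8),0,1); r=cv2.minAreaRect(cs[0])
        print(c[i].round(1),st[i],r,world(d,*r[0],.015).round(4),im[l==i].mean(0).round())
```

```text
white [385.43146718 208.35521236] [ 380  170   19  113 1036] [ 0.56149163 -0.18330388  0.01      ]
white [433.50439205 271.73416551] [ 380  170   70  155 2163] [ 0.41699937 -0.28733929  0.01      ]
white [420.05997693 198.92502884] [407 179  27  41 867] [ 0.58332623 -0.26462619  0.01      ]
white [413.65662651 243.71285141] [402 231  25  26 498] [ 0.48025494 -0.24500058  0.01      ]
white [407.14585319 289.98188751] [ 390  272   36   37 1049] [ 0.37681293 -0.22559049  0.01      ]
[166.  183.3] [158 175  17  17 171] ((166.0, 183.0), (16.0, 16.0), 90.0) [0.62   0.3201 0.015 ] [80. 58. 33.]
[311.8 183.3] [304 175  16  17 205] ((311.9000244140625, 183.20001220703125), (15.205260276794434, 15.652474403381348), 26.56505012512207) [ 0.6194 -0.0141  0.015 ] [80. 59. 33.]
[228.8 196.6] [217 182  29  28 207] ((229.68807983398438, 196.2064208984375), (27.70097541809082, 26.210947036743164), 61.69924545288086) [0.5894 0.1743 0.015 ] [86. 64. 38.]
[126.  204.2] [117 195  19  19 231] ((126.0, 204.0), (18.0, 18.0), 0.0) [0.5717 0.409  0.015 ] [111.  30.  27.]
[162.  219.5] [153 211  19  18 235] ((162.0, 219.5), (17.0, 18.0), 90.0) [0.5363 0.3264 0.015 ] [112.  33.  29.]
[242.5 247.7] [225 238  33  17 342] ((241.0, 246.0), (16.0, 32.0), 90.0) [0.4762 0.1475 0.015 ] [89. 68. 42.]
[166.2 258.3] [150 250  33  17 288] ((166.0690155029297, 258.2646179199219), (8.960978507995605, 32.56242752075195), 75.3791275024414) [0.4494 0.3144 0.015 ] [85. 63. 37.]
[313.1 267.2] [299 253  29  29 248] ((313.0, 267.0), (28.0, 28.0), 90.0) [ 0.4289 -0.0139  0.015 ] [91. 70. 44.]
```

View pics/c0.png

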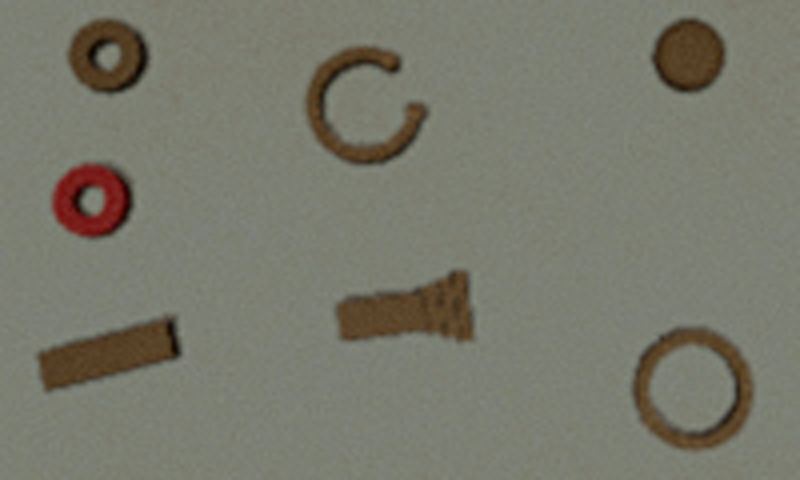

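The crop confirms all three finds. In crop pixels the open ring's centre is about (366,104), with the gap ends at (394,64) and (417,110). The axe runs from its butt at (341,320) to its edge at (467,306). The pierced whorl is at (108,56). The disc without a hole (689,55), the straight bar (109,354) and the closed ring (693,388) stay where they are.

```bash
cat >> h.py <<'E'
def go(X,ytool,opening=None):
    """print shift (cm) in tool axes & turn for tool y heading ytool (deg, mod 180)"""
    s=sense(); q=s["orientation"]; R=Ro.from_quat([q[1],q[2],q[3],q[0]]).as_matrix()
    sh=R.T@(np.array(X)-s["eef_pos"])*100
    h=np.degrees(np.arctan2(R[1,1],R[0,1])); t=(h-ytool+90)%180-90
    print("shift",sh.round(2),"turn",np.radians(t).round(3),"pos",s["eef_pos"].round(4),"h",h.round(1),"j6",s["joints"][5].round(2))
E
python3 - <<'E'
from h import *
import pickle,cell
d=pickle.load(open("top0.pkl","rb"))
print([k for k in dir(cell) if 'grip' in k], getattr(cell,'grip_depth',None), sense().keys())
r=lambda u,v:(140+u/4-.375,170+v/4-.375)
C=world(d,*r(366,104),.018);g=(world(d,*r(394,64),.018)+world(d,*r(417,110),.018))/2-C
hr=np.degrees(np.arctan2(g[1],g[0]));print("ring",C,hr)
A=world(d,*r(341,320),.018);B=world(d,*r(467,306),.009);v=B-A;print("axe",(A+B)/2,np.linalg.norm(v[:2]),np.degrees(np.arctan2(v[1],v[0])))
print("whorl",world(d,*r(108,56),.018))
go([C[0],C[1],.12],hr+90)
E
```

```text
['grip_depth'] 0.0187 dict_keys(['time', 'joints', 'joint_vel', 'joint_efforts', 'eef_pos', 'orientation', 'ft_force', 'wrist_torque', 'finger_force', 'width'])
ring [0.5902454  0.17066138 0.018     ] -66.33305667769888
axe [0.47205851 0.14819996 0.0135    ] 0.07039421732017756 -83.68262097833409
whorl [0.61804291 0.31774289 0.018     ]
shift [-49.96 -14.17  11.08] turn 0.818 pos [0.1665 0.471  0.2306] h 70.5 j6 1.57
```

Call:
step_arm([
  [[-5, -1.4, 1], 0.08, 8.5],
  [[-10, -2.8, 2], 0.16, 8.5],
  [[-15, -4.2, 3], 0.24, 8.5],
  [[-20, -5.7, 4.5], 0.33, 8.5],
  [[-25, -7.1, 5.5], 0.41, 8.5],
  [[-30, -8.5, 6.5], 0.49, 8.5],
  [[-35, -9.9, 8], 0.57, 8.5],
  [[-40, -11.3, 9], 0.65, 8.5],
  [[-45, -12.8, 10], 0.73, 8.5],
  [[-50, -14.2, 11], 0.82, 8.5],
  [[-50, -14.2, 11], 0.82, 8.5],
  [[-50, -14.2, 11], 0.82, 8.5],
])

```text
time: 1.65
eef_pos: [0.59, 0.1707, 0.1206]
orientation: [-0.001, 0.548, 0.837, -0.001]
ft_force: [-0.3, 0.1, 0.5]
width: 0.999
finger_force: 0.0
```

Run:
```python
from h import *
import pickle
d=cam("wrist");pickle.dump(d,open("w1.pkl","wb"));save(d,"w1.png",s=1.42);go([.5902,.1707,.12],23.7);print(pix(d,[.5902,.1707,.018])*1.42)
```

```text
shift [-0.07  0.01  0.11] turn -0.002 pos [0.5898 0.1713 0.1211] h 23.6 j6 1.44
[388.15077188 297.8572804 ]
```

View pics/w1.png

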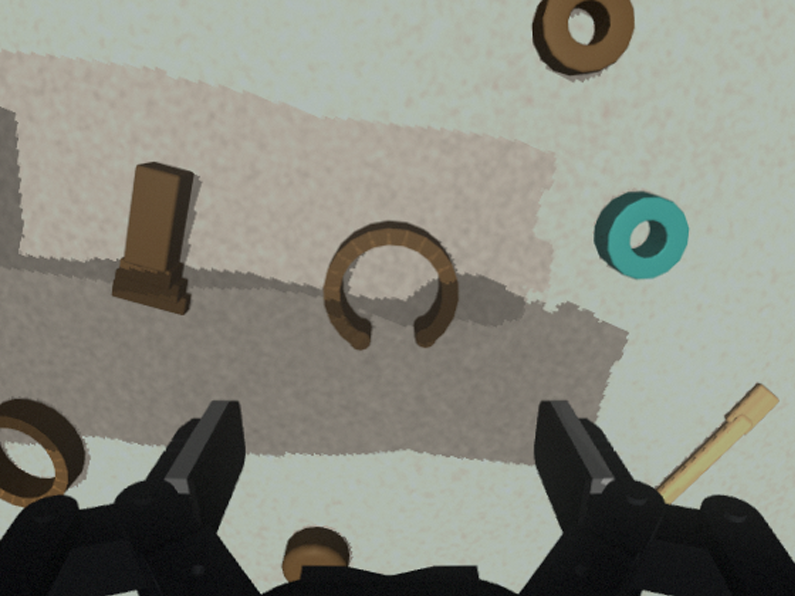

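Wrist view: the ring lies between x=323 and 459 with its top arc at y=221, and the gap faces the camera with its ends at (360,343) and (424,341). The axe, whorl and closed ring are also visible.

Run:
```python
from h import *
import pickle
d=pickle.load(open("w1.pkl","rb"))
w=lambda u,v,z:world(d,u/1.42,v/1.42,z)
a,l,r=w(391,221,.02),w(323,292,.02),w(459,292,.02)
g=(w(360,343,.02)+w(424,341,.02))/2
print(a,l,r,np.linalg.norm(l-r),(l+r)/2)
u=(g-a);print(np.degrees(np.arctan2(u[1],u[0])));u/=np.linalg.norm(u)
C=a+.033*u;print(C)
# shank edges at top z=.02: butt corners (139,163) (192,173); far shank (124,262),(174,265)
b=(w(139,163,.02)+w(192,173,.02))/2; e=(w(118,290,.009)+w(187,311,.009))/2
print("axe",b,e,(b+e)/2)
go([C[0],C[1],.0],np.degrees(np.arctan2(u[1],u[0]))+90)
```

```text
[0.57598497 0.20668818 0.02      ] [0.55954123 0.16137062 0.02      ] [0.62044459 0.1879641  0.02      ] 0.06645624390710042 [0.58999291 0.17466736 0.02      ]
-65.90839574530976
[0.58945546 0.17656268 0.02      ]
axe [0.47035503 0.18834688 0.02      ] [0.47887835 0.11709487 0.009     ] [0.47461669 0.15272087 0.0145    ]
shift [ 0.49  0.19 12.11] turn -0.009 pos [0.5898 0.1713 0.1211] h 23.6 j6 1.44
```

Call:
step_arm([
  [[0.4, 0.15, 3], 0, 8.5],
  [[0.4, 0.15, 6], 0, 8.5],
  [[0.4, 0.15, 9], 0, 8.5],
  [[0.4, 0.15, 10.6], 0, 8.5],
  [[0.4, 0.15, 11.6], 0, 8.5],
  [[0.4, 0.15, 11.6], 0, 8.5],
  [[0.4, 0.15, 11.6], 0, 6],
  [[0.4, 0.15, 11.6], 0, 6],
  [[0.4, 0.15, 11.6], 0, 6],
  [[0.4, 0.15, 11.6], 0, 6],
  [[0.4, 0.15, 11.6], 0, 6],
  [[0.4, 0.15, 11.6], 0, 6],
])

```text
time: 3.2
eef_pos: [0.5914, 0.1753, 0.0074]
orientation: [0.001, 0.548, 0.836, 0.001]
ft_force: [-1.4, -0.4, 4.3]
width: 0.74
finger_force: 66.1
```

Run:
```python
from h import *
s=sense();print(s["eef_pos"],s["width"]*85.4,s["finger_force"],s["ft_force"])
d=cam("wrist");save(d,"w2.png",(90,150,460,420),2)
```

```text
[0.59139067 0.17534847 0.00742302] 63.20729981351396 66.09113715123385 [-1.44859527 -0.36460865  4.34266037]
```

View pics/w2.png

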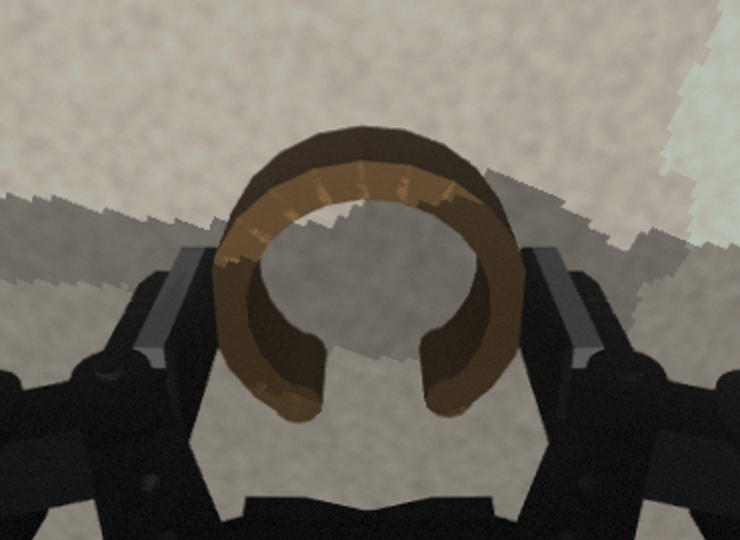

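The ring sits centred between the pads, and the grip reads 66 N. I'll lift it.

Call:
step_arm([
  [[0, 0, -1], 0, 6],
  [[0, 0, -3], 0, 6],
  [[0, 0, -6], 0, 6],
  [[0, 0, -9], 0, 6],
  [[0, 0, -9], 0, 6],
])

```text
time: 3.88
eef_pos: [0.593, 0.1758, 0.0987]
orientation: [0.002, 0.548, 0.836, 0.003]
ft_force: [0.6, 1.1, -2.6]
width: 0.74
finger_force: 66.6
```

Run:
```python
from h import *
s=sense();print(s["eef_pos"],s["width"]*85.4,s["finger_force"],s["ft_force"],s["joints"])
go([.3768,-.2256,.1],23.6)
```

```text
[0.5929985  0.17579403 0.09873076] 63.16108655666769 66.57365498598665 [ 0.6079491   1.12334501 -2.59247479] [2.88180807e-01 5.48912186e-01 1.13283758e-01 1.12800277e+00
 3.12772838e-05 1.44815806e+00]
shift [-28.17 -35.85  -0.36] turn -0.001 pos [0.593  0.1758 0.0987] h 23.5 j6 1.45
```

Call:
step_arm([
  [[-1.5, -2, 0], 0, 6],
  [[-4.5, -6, 0], 0, 6],
  [[-8, -10, 0], 0, 6],
  [[-11, -14, 0], 0, 6],
  [[-14, -18, 0], 0, 6],
  [[-17.5, -22, 0], 0, 6],
  [[-20.5, -26, 0], 0, 6],
  [[-23.5, -30, 0], 0, 6],
  [[-26.5, -34, 0], 0, 6],
  [[-28, -35.7, 0], 0, 6],
  [[-28.2, -35.9, 0], 0, 6],
  [[-28.2, -35.9, 0], 0, 6],
])

```text
time: 5.38
eef_pos: [0.3738, -0.2262, 0.0947]
orientation: [-0.001, 0.548, 0.836, 0.0]
ft_force: [0.0, -0.6, -2.2]
width: 0.742
finger_force: 66.7
```

Run:
```python
from h import *
import pickle
s=sense();print(s["eef_pos"],s["width"]*85.4,s["ft_force"],s["joints"])
d=cam("wrist");pickle.dump(d,open("w3.pkl","wb"));save(d,"w3.png",s=1.42)
print(pix(d,[.3768,-.2256,.01])*1.42,pix(d,[.4803,-.245,.01])*1.42)
```

```text
[ 0.37375546 -0.22624515  0.09466292] 63.40812712964439 [ 0.03283053 -0.59920767 -2.23588835] [-5.44674421e-01  2.33816146e-01 -3.86518943e-01  9.51748992e-01
  4.97349282e-04  6.15274727e-01]
[394.06158351 311.76070438] [565.54670963 420.86876196]
```

View pics/w3.png

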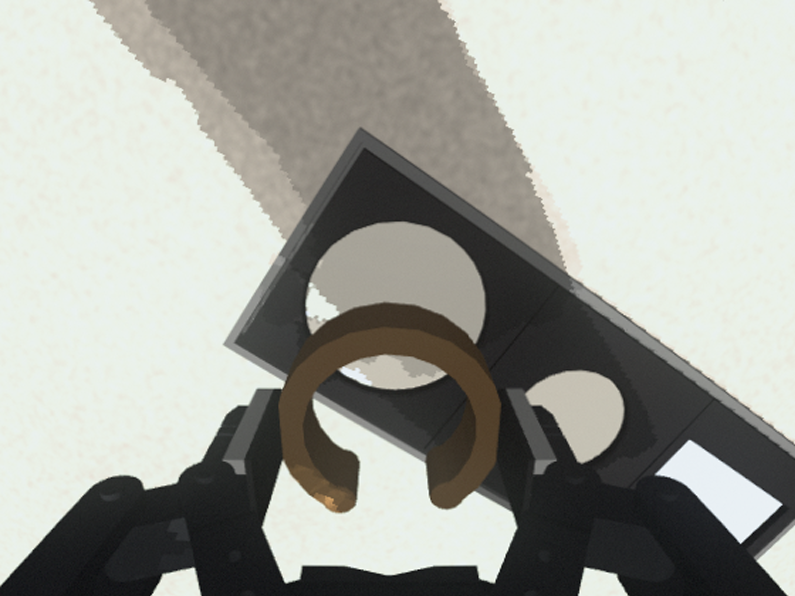

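The recess rim spans x 305–486 and y 222–390, so its centre is about (395,306). The held ring's top arc is at (390,329) and its knob ends are at (341,511) and (446,508).

Run:
```python
from h import *
import pickle
d=pickle.load(open("w3.pkl","rb"))
w=lambda u,v,z:world(d,u/1.42,v/1.42,z)
z=.1073
a=w(390,329,z);g=(w(341,511,z)+w(446,508,z))/2;l=w(280,412,z);r=w(500,412,z)
u=(g-a)/np.linalg.norm(g-a);C=a+.033*u
print("ring",C,"width",np.linalg.norm(l-r),"len",np.linalg.norm(g-a))
# recess: near edge bottom seen at rim? far edge at floor
t,b,L,R=w(396,222,.012),w(396,390,.012),w(305,305,.012),w(486,305,.012)
print("recess",(t+b)/2,(L+R)/2,np.linalg.norm(t-b),np.linalg.norm(L-R))
P=(t+b)/2;e=sense()["eef_pos"]
go([P[0]-(C-e)[0],P[1]-(C-e)[1],.0175],23.6)
```

```text
ring [ 0.37603542 -0.22753973  0.1073    ] width 0.06277072114783175 len 0.06053558187321192
recess [ 0.37710089 -0.2241078   0.012     ] [ 0.37578614 -0.2216479   0.012     ] 0.08192250824650989 0.08271422431197345
shift [0.26 0.24 7.73] turn -0.0 pos [ 0.374  -0.226   0.0948] h 23.6 j6 0.62
```

Call:
step_arm([
  [[0.3, 0.2, 2], 0, 6],
  [[0.3, 0.2, 4], 0, 6],
  [[0.3, 0.2, 5.5], 0, 6],
  [[0.3, 0.2, 6.5], 0, 6],
  [[0.3, 0.2, 7], 0, 6],
  [[0.3, 0.2, 7.2], 0, 6],
  [[0.3, 0.2, 7.2], 0, 6],
])

```text
time: 6.3
eef_pos: [0.375, -0.2234, 0.0236]
orientation: [0.0, 0.548, 0.837, 0.0]
ft_force: [0.2, 0.4, -2.2]
width: 0.742
finger_force: 66.7
```

Call:
step_arm([
  [[0, 0, 0.15], 0, 6],
  [[0, 0, 0.3], 0, 6],
  [[0, 0, 0.45], 0, 6],
  [[0, 0, 0.5], 0, 6],
  [[0, 0, 0.5], 0, 6],
])

```text
time: 6.92
eef_pos: [0.3746, -0.2232, 0.0182]
orientation: [-0.0, 0.548, 0.837, 0.0]
ft_force: [-0.2, -0.6, -2.4]
width: 0.743
finger_force: 66.7
```

Call:
step_arm([
  [[0, 0, 0.05], 0, 6],
  [[0, 0, 0.1], 0, 6],
  [[0, 0, 0.15], 0, 6],
  [[0, 0, 0.15], 0, 6],
])

```text
time: 7.42
eef_pos: [0.3748, -0.2233, 0.0174]
orientation: [0.0, 0.548, 0.837, 0.0]
ft_force: [-2.5, 1.2, 5.8]
width: 0.742
finger_force: 67.5
```

Contact with the recess floor: the force has gone from -2.4 to +5.8 N. I'll release and rise.

Call:
step_arm([
  [[0, 0, 0], 0, 7],
  [[0, 0, 0], 0, 7.8],
  [[0, 0, 0], 0, 8.5],
  [[0, 0, 0], 0, 8.5],
  [[0, 0, 0], 0, 8.5],
  [[0, 0, 0], 0, 8.5],
  [[0, 0, -2], 0, 8.5],
  [[0, 0, -5], 0, 8.5],
  [[0, 0, -9], 0, 8.5],
  [[0, 0, -9], 0, 8.5],
])

```text
time: 8.68
eef_pos: [0.377, -0.2246, 0.1097]
orientation: [0.004, 0.548, 0.837, 0.0]
ft_force: [-0.2, 0.3, -0.6]
width: 0.992
finger_force: 0.0
```

Run:
```python
from h import *
import pickle
d=cam("wrist");pickle.dump(d,open("w4.pkl","wb"));save(d,"w4.png",(100,60,480,340),2)
go([.4735,.152,.11],-83.5+90)
```

```text
shift [30.55 23.98 -0.23] turn 0.298 pos [ 0.3758 -0.2239  0.108 ] h 23.5 j6 0.62
```

View pics/w4.png

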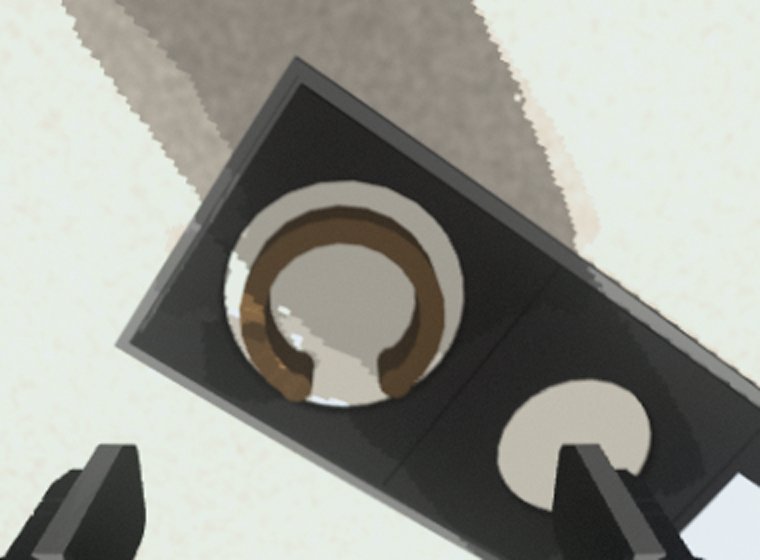

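The ring lies flat in the large recess, clear of its rim all round. Next is the axe.

Call:
step_arm([
  [[1.5, 1, 0], 0.02, 8.5],
  [[5, 4, 0], 0.05, 8.5],
  [[8.5, 6.5, 0], 0.08, 8.5],
  [[12, 9.5, 0], 0.12, 8.5],
  [[15.5, 12, 0], 0.15, 8.5],
  [[19, 15, 0], 0.19, 8.5],
  [[22.5, 17.5, 0], 0.22, 8.5],
  [[26, 20.5, 0], 0.25, 8.5],
  [[29, 23, 0], 0.28, 8.5],
  [[30.5, 24, 0], 0.3, 8.5],
  [[30.5, 24, 0], 0.3, 8.5],
  [[30.5, 24, 0], 0.3, 8.5],
])

```text
time: 10.22
eef_pos: [0.4719, 0.1514, 0.1058]
orientation: [-0.0, 0.667, 0.745, -0.001]
ft_force: [-0.4, 0.2, 0.3]
width: 0.996
finger_force: 0.0
```

Run:
```python
from h import *
import pickle
d=cam("wrist");pickle.dump(d,open("w5.pkl","wb"));save(d,"w5.png",(140,80,420,290),2.8);go([.4735,.152,.11],6.5)
```

```text
shift [ 0.07  0.15 -0.39] turn -0.003 pos [0.472  0.1512 0.1061] h 6.3 j6 1.77
```

View pics/w5.png

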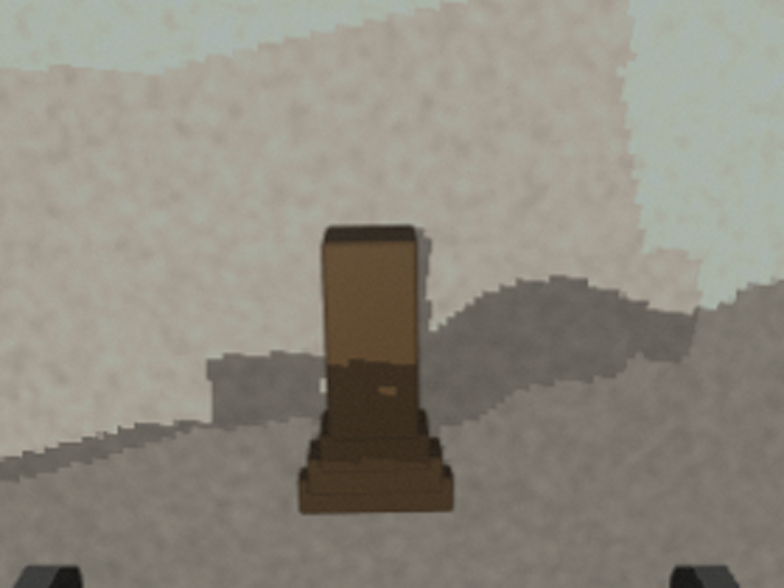

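Crop: the butt's top corners are at (322,241) and (416,240), and the blade's lower edge runs from (300,513) to (453,512). The axe is aligned with the tool.

Run:
```python
from h import *
import pickle
d=pickle.load(open("w5.pkl","rb"))
w=lambda u,v,z:world(d,140+u/2.8,80+v/2.8,z)
a,b=w(322,241,.02),w(416,240,.02); c,e=w(300,513,0),w(453,512,0)
A=(a+b)/2;B=(c+e)/2;v=(B-A)[:2]
print(np.linalg.norm(a-b),np.linalg.norm(c-e),np.linalg.norm(v),np.degrees(np.arctan2(v[1],v[0])))
C=(A+B)/2;print(C);go([C[0],C[1],.009],np.degrees(np.arctan2(v[1],v[0]))+90)
```

```text
0.02108744217947044 0.04095965009004935 0.07838371684722946 -82.3839696490062
[0.47227144 0.14715978 0.01      ]
shift [-0.4  -0.    9.71] turn -0.023 pos [0.472  0.1512 0.1061] h 6.3 j6 1.77
```

Call:
step_arm([
  [[-0.2, 0, 3], -0.02, 8.5],
  [[-0.2, 0, 6], -0.02, 8.5],
  [[-0.2, 0, 8], -0.02, 8.5],
  [[-0.2, 0, 9.2], -0.02, 6],
  [[-0.2, 0, 9.7], -0.02, 4],
  [[-0.2, 0, 9.7], -0.02, 3],
  [[-0.2, 0, 9.7], -0.02, 2],
  [[-0.2, 0, 9.7], -0.02, 1.6],
  [[-0.2, 0, 9.7], -0.02, 1.6],
  [[-0.2, 0, 9.7], -0.02, 1.6],
  [[-0.2, 0, 9.7], -0.02, 1.6],
  [[-0.2, 0, 9.7], -0.02, 1.6],
])

```text
time: 11.78
eef_pos: [0.4734, 0.1503, 0.0106]
orientation: [0.0, 0.659, 0.752, 0.0]
ft_force: [-2.8, -1.7, 5.6]
width: 0.236
finger_force: 59.8
```

Call:
step_arm([
  [[0, 0, -0.5], 0, 1.6],
  [[0, 0, -2], 0, 1.6],
  [[0, 0, -5], 0, 1.6],
  [[0, 0, -9], 0, 1.6],
  [[0, 0, -9], 0, 1.6],
])

```text
time: 12.4
eef_pos: [0.4762, 0.1513, 0.1037]
orientation: [0.002, 0.659, 0.752, 0.004]
ft_force: [0.7, 1.2, -3.4]
width: 0.236
finger_force: 59.2
```

Run:
```python
from h import *
s=sense();print(s["width"]*85.4,s["ft_force"],s["wrist_torque"],s["joints"])
go([.583,-.265,.105],79.3)
```

```text
20.174151352524106 [ 0.6781457   1.16895606 -3.3929593 ] [ 0.03518103 -0.0338329  -0.04751858] [ 3.07594542e-01  3.28347873e-01 -2.25393403e-01  1.00847858e+00
  4.99724605e-05  1.74730173e+00]
shift [-42.67   5.15  -0.15] turn -1.253 pos [0.4762 0.1513 0.1037] h 7.5 j6 1.75
```

Call:
step_arm([
  [[-1.5, 0.2, 0], -0.04, 1.6],
  [[-5.5, 0.7, 0], -0.16, 1.6],
  [[-9.5, 1.2, 0], -0.28, 1.6],
  [[-13.5, 1.6, 0], -0.4, 1.6],
  [[-17.5, 2.1, 0], -0.52, 1.6],
  [[-21.5, 2.6, 0], -0.64, 1.6],
  [[-25.5, 3.1, 0], -0.76, 1.6],
  [[-29.5, 3.6, 0], -0.88, 1.6],
  [[-33.5, 4, 0], -1, 1.6],
  [[-37.5, 4.5, 0], -1.12, 1.6],
  [[-41, 5, 0], -1.22, 1.6],
  [[-42.7, 5.1, 0], -1.25, 1.6],
])

```text
time: 13.9
eef_pos: [0.5789, -0.2682, 0.0981]
orientation: [-0.001, 0.095, 0.995, 0.0]
ft_force: [0.1, 1.1, -3.6]
width: 0.239
finger_force: 59.1
```

Call:
step_arm([
  [[0, 0, 0], 0, 1.6],
  [[0, 0, 0], 0, 1.6],
  [[0, 0, 0], 0, 1.6],
])

```text
time: 14.28
eef_pos: [0.5791, -0.2652, 0.0996]
orientation: [-0.0, 0.094, 0.996, 0.0]
ft_force: [-0.5, -0.3, -3.6]
width: 0.233
finger_force: 59.1
```

Run:
```python
from h import *
import pickle
d=cam("wrist");pickle.dump(d,open("w6.pkl","wb"));save(d,"w6.png",s=1.42);go([.583,-.265,.0],79.3)
print(pix(d,[.583,-.265,.01])*1.42)
```

```text
shift [-0.36  0.1   9.98] turn -0.002 pos [ 0.5793 -0.2653  0.0998] h 79.2 j6 -0.24
[389.57096072 312.9048826 ]
```

View pics/w6.png

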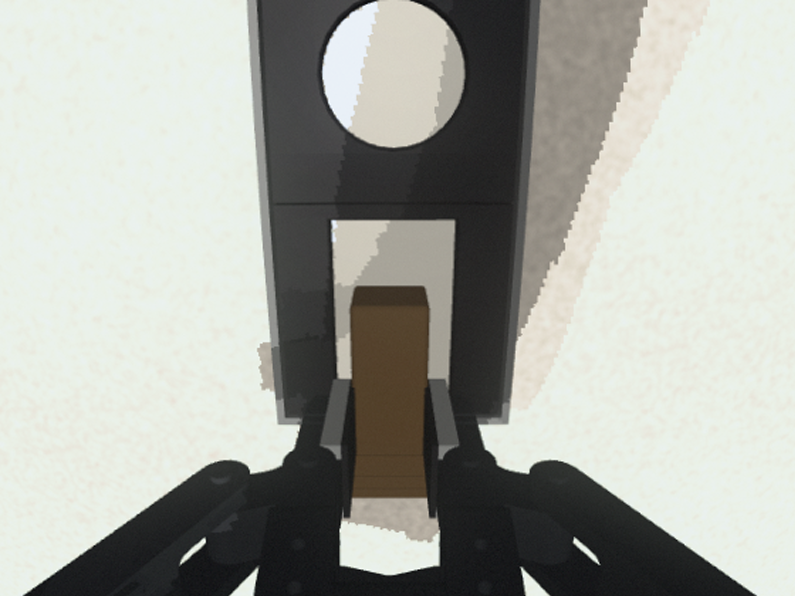

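The oblong recess's far floor edge runs from (330,219) to (455,219) and is aligned with the axe. The held axe's butt top edge runs from (352,306) to (428,306). The tray's near outer edge is at y≈423.

Run:
```python
from h import *
import pickle
d=pickle.load(open("w6.pkl","rb"))
w=lambda u,v,z:world(d,u/1.42,v/1.42,z)
a,b=w(352,306,.109),w(428,306,.109)
f,g=w(330,219,.01),w(455,219,.01)
n1,n2=w(276,423,.016),w(509,423,.016)
print("shank w",np.linalg.norm(a-b),"rec w",np.linalg.norm(f-g),"rim w",np.linalg.norm(n1-n2))
t=np.radians(-10.7);x=np.array([np.cos(t),np.sin(t)])
axe=((a+b)/2)[:2]+.037*x; rec=((f+g)/2)[:2]+.045*x; rec2=((n1+n2)/2)[:2]-(.163-.105)*x
print(axe,rec,rec2); print("edge dir",np.degrees(np.arctan2(*(f-g)[[1,0]])),"butt dir",np.degrees(np.arctan2(*(a-b)[[1,0]])))
e=sense()["eef_pos"];m=(rec+rec2)/2; D=m-axe
go([e[0]+D[0],e[1]+D[1],.0206],79.3)
```

```text
shank w 0.020478994015812723 rec w 0.05573441983412711 rim w 0.11690428481597687
[ 0.58068405 -0.26452546] [ 0.58354146 -0.26370239] [ 0.58211964 -0.26340218]
edge dir -100.79500178554424 butt dir -100.80940570469794
shift [-0.2   0.13  7.92] turn -0.002 pos [ 0.5793 -0.2653  0.0998] h 79.2 j6 -0.24
```

Call:
step_arm([
  [[-0.2, 0.1, 2], 0, 1.6],
  [[-0.2, 0.1, 4], 0, 1.6],
  [[-0.2, 0.1, 6], 0, 1.6],
  [[-0.2, 0.1, 6.8], 0, 1.6],
  [[-0.2, 0.1, 7.2], 0, 1.6],
  [[-0.2, 0.1, 7.3], 0, 1.6],
  [[-0.2, 0.1, 7.3], 0, 1.6],
])

```text
time: 15.2
eef_pos: [0.5821, -0.266, 0.0276]
orientation: [0.001, 0.095, 0.996, -0.0]
ft_force: [-1.5, -0.1, -2.6]
width: 0.232
finger_force: 59.1
```

Call:
step_arm([
  [[0, 0, 0.1], 0, 1.6],
  [[0, 0, 0.2], 0, 1.6],
  [[0, 0, 0.3], 0, 1.6],
  [[0, 0, 0.3], 0, 1.6],
])

```text
time: 15.7
eef_pos: [0.5814, -0.2658, 0.0236]
orientation: [-0.0, 0.095, 0.995, 0.0]
ft_force: [-1.0, -0.1, -2.5]
width: 0.234
finger_force: 59.1
```

Call:
step_arm([
  [[0, 0, 0.1], 0, 1.6],
  [[0, 0, 0.2], 0, 1.6],
  [[0, 0, 0.25], 0, 1.6],
  [[0, 0, 0.25], 0, 1.6],
])

```text
time: 16.2
eef_pos: [0.5815, -0.2658, 0.0212]
orientation: [-0.0, 0.095, 0.995, 0.0]
ft_force: [-0.3, 0.1, -3.7]
width: 0.237
finger_force: 59.1
```

Call:
step_arm([
  [[0, 0, 0.05], 0, 1.6],
  [[0, 0, 0.1], 0, 1.6],
  [[0, 0, 0.15], 0, 1.6],
  [[0, 0, 0.15], 0, 1.6],
])

```text
time: 16.7
eef_pos: [0.5817, -0.2659, 0.0207]
orientation: [0.0, 0.095, 0.996, -0.0]
ft_force: [-2.8, 1.0, 4.8]
width: 0.233
finger_force: 60.0
```

The axe is on the floor (+4.8 N). I'll release and rise.

Call:
step_arm([
  [[0, 0, 0], 0, 2.6],
  [[0, 0, 0], 0, 3.2],
  [[0, 0, 0], 0, 4],
  [[0, 0, 0], 0, 5],
  [[0, 0, 0], 0, 5],
  [[0, 0, 0], 0, 5],
  [[0, 0, -2], 0, 5],
  [[0, 0, -5], 0, 7],
  [[0, 0, -9], 0, 8.5],
  [[0, 0, -9], 0, 8.5],
])

```text
time: 17.95
eef_pos: [0.5843, -0.2671, 0.1143]
orientation: [0.004, 0.095, 0.995, -0.001]
ft_force: [-1.0, 0.4, 0.1]
width: 0.996
finger_force: 0.0
```

Run:
```python
from h import *
import pickle
d=cam("wrist");pickle.dump(d,open("w7.pkl","wb"));save(d,"w7.png",(100,0,460,300),2)
d=pickle.load(open("w1.pkl","rb"))
W=world(d,588/1.42,27/1.42,.02);print("whorl from w1",W)
for a in (0,20,40,79): go([.618,.3215,.11],a)
```

```text
whorl from w1 [0.61952672 0.31895038 0.02      ]
shift [ 7.65 58.4   0.1 ] turn 1.381 pos [ 0.5829 -0.2664  0.1119] h 79.1 j6 -0.24
shift [ 7.65 58.4   0.1 ] turn 1.032 pos [ 0.5829 -0.2664  0.1119] h 79.1 j6 -0.24
shift [ 7.65 58.4   0.1 ] turn 0.683 pos [ 0.5829 -0.2664  0.1119] h 79.1 j6 -0.24
shift [ 7.65 58.4   0.1 ] turn 0.002 pos [ 0.5829 -0.2664  0.1119] h 79.1 j6 -0.24
```

View pics/w7.png

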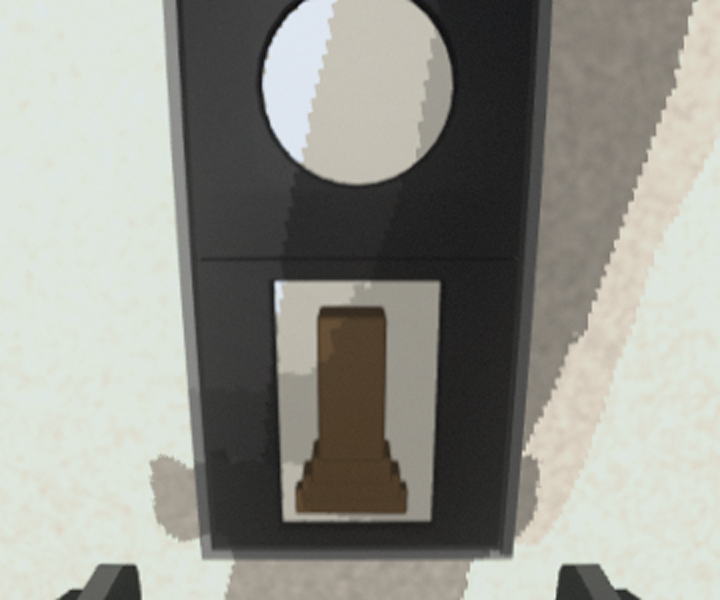

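The axe lies flat inside the oblong recess. Next is the whorl: tool y at about 55° keeps the fingers clear of the red and turquoise rings.

Call:
step_arm([
  [[0.3, 2, 0], 0.02, 7],
  [[0.9, 7, 0], 0.05, 7],
  [[1.5, 12, 0], 0.09, 7],
  [[2.2, 17, 0], 0.12, 7],
  [[2.9, 22, 0], 0.16, 7],
  [[3.5, 27, 0], 0.2, 7],
  [[4.2, 32, 0], 0.23, 7],
  [[4.9, 37, 0], 0.27, 7],
  [[5.5, 42, 0], 0.31, 7],
  [[6.2, 47, 0], 0.35, 7],
  [[6.9, 52.5, 0], 0.39, 7],
  [[7.6, 58, 0], 0.42, 7],
])

```text
time: 19.5
eef_pos: [0.6155, 0.3193, 0.1079]
orientation: [-0.001, 0.301, 0.954, -0.001]
ft_force: [0.8, 0.5, -0.2]
width: 0.824
finger_force: 0.0
```

Call:
step_arm([
  [[0, 0, 0], 0, 7],
  [[0, 0, 0], 0, 7],
  [[0, 0, 0], 0, 7],
])

```text
time: 19.88
eef_pos: [0.6162, 0.3164, 0.1092]
orientation: [-0.0, 0.301, 0.954, -0.001]
ft_force: [0.1, -1.3, 0.2]
width: 0.823
finger_force: 0.0
```

Run:
```python
from h import *
import pickle
d=cam("wrist");pickle.dump(d,open("w8.pkl","wb"));save(d,"w8.png",s=1.42);go([.618,.3195,.11],55);print(pix(d,[.6185,.3195,.02])*1.42)
```

```text
shift [ 0.05  0.35 -0.05] turn -0.001 pos [0.6164 0.3164 0.1095] h 54.9 j6 1.09
[395.95540111 306.49148897]
```

View pics/w8.png

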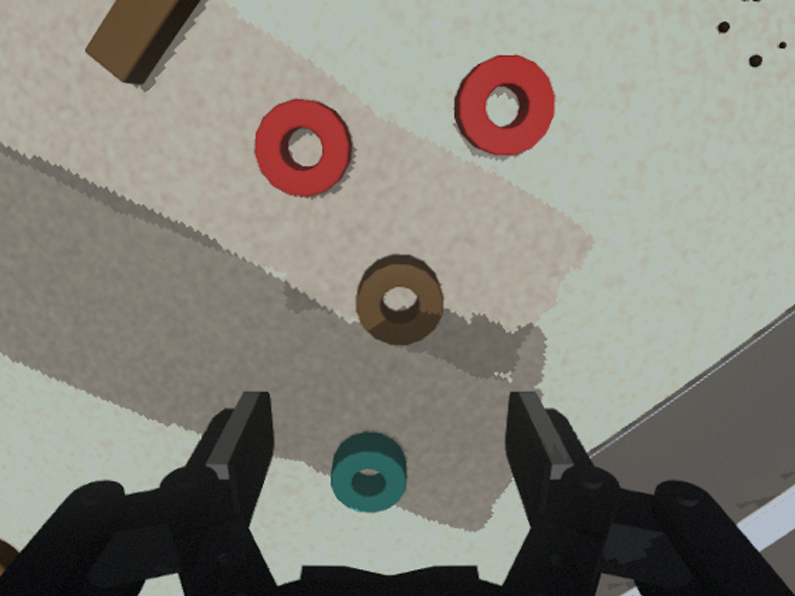

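The whorl's top face is centred at about (400,303), 86 px wide. The red rings at (303,147) and (505,105) and the turquoise one at (369,475) are clear of the finger lines.

Run:
```python
from h import *
import pickle
d=pickle.load(open("w8.pkl","rb"))
w=lambda u,v,z:world(d,u/1.42,v/1.42,z)
print(np.linalg.norm(w(357,303,.02)-w(443,303,.02)))
C=w(400,303,.02);print(C);go([C[0],C[1],.008],55)
t=pickle.load(open("top0.pkl","rb"));
for p in ((232,180),(128,186),(98,168)): print(world(t,p[0]/1.42,p[1]/1.42,.0))
```

```text
0.04029495924397481
[0.61815711 0.3220436  0.02      ]
shift [ 0.18  0.57 10.15] turn -0.001 pos [0.6164 0.3164 0.1095] h 54.9 j6 1.09
[0.75809807 0.33491947 0.        ]
[0.74762256 0.50694325 0.        ]
[0.77861317 0.5585396  0.        ]
```

Call:
step_arm([
  [[0.1, 0.45, 1], 0, 7],
  [[0.1, 0.45, 4], 0, 7],
  [[0.1, 0.45, 7], 0, 7],
  [[0.1, 0.45, 9.2], 0, 7],
  [[0.1, 0.45, 10.1], 0, 6.5],
  [[0.1, 0.45, 10.1], 0, 5],
  [[0.1, 0.45, 10.1], 0, 3.6],
  [[0.1, 0.45, 10.1], 0, 3.6],
  [[0.1, 0.45, 10.1], 0, 3.6],
  [[0.1, 0.45, 10.1], 0, 3.6],
  [[0.1, 0.45, 10.1], 0, 3.6],
  [[0.1, 0.45, 10.1], 0, 3.6],
])

```text
time: 21.42
eef_pos: [0.619, 0.3228, 0.01]
orientation: [0.001, 0.3, 0.954, 0.001]
ft_force: [0.2, -0.2, 6.3]
width: 0.461
finger_force: 61.2
```

Call:
step_arm([
  [[0, 0, -0.5], 0, 3.6],
  [[0, 0, -2], 0, 3.6],
  [[0, 0, -5], 0, 3.6],
  [[0, 0, -9], 0, 3.6],
  [[0, 0, -9], 0, 3.6],
])

```text
time: 22.05
eef_pos: [0.6208, 0.3238, 0.1041]
orientation: [0.003, 0.3, 0.954, 0.003]
ft_force: [0.7, 0.6, -1.4]
width: 0.46
finger_force: 60.7
```

Run:
```python
from h import *
s=sense();print(s["width"]*85.4,s["ft_force"])
go([.4803,-.2445,.105],79.3)
```

```text
39.307807940892936 [ 0.6885891   0.60349291 -1.44394233]
shift [-21.03 -54.63  -0.44] turn -0.423 pos [0.6208 0.3238 0.1041] h 55.1 j6 1.09
```

Call:
step_arm([
  [[-1, -2, 0], -0.02, 3.6],
  [[-3, -7, 0], -0.06, 3.6],
  [[-4.7, -12, 0], -0.1, 3.6],
  [[-6.5, -17, 0], -0.14, 3.6],
  [[-8.5, -22, 0], -0.18, 3.6],
  [[-10.4, -27, 0], -0.22, 3.6],
  [[-12.3, -32, 0], -0.26, 3.6],
  [[-14.2, -37, 0], -0.3, 3.6],
  [[-16.2, -42, 0], -0.34, 3.6],
  [[-18, -47, 0], -0.37, 3.6],
  [[-20, -52, 0], -0.4, 3.6],
  [[-21, -54.6, 0], -0.42, 3.6],
])

```text
time: 23.55
eef_pos: [0.476, -0.2477, 0.098]
orientation: [-0.001, 0.096, 0.995, 0.0]
ft_force: [0.3, 0.3, -2.4]
width: 0.452
finger_force: 60.9
```

Call:
step_arm([
  [[0, 0, 0], 0, 3.6],
  [[0, 0, 0], 0, 3.6],
  [[0, 0, 0], 0, 3.6],
])

```text
time: 23.92
eef_pos: [0.4777, -0.2442, 0.0985]
orientation: [-0.0, 0.094, 0.996, 0.0]
ft_force: [-0.2, 1.3, -1.4]
width: 0.459
finger_force: 60.9
```

Run:
```python
from h import *
import pickle
d=cam("wrist");pickle.dump(d,open("w9.pkl","wb"));save(d,"w9.png",s=1.42);go([.48,-.244,.02],79.3)
```

```text
shift [-0.22  0.07  7.86] turn -0.001 pos [ 0.4778 -0.2443  0.0986] h 79.2 j6 -0.28
```

View pics/w9.png

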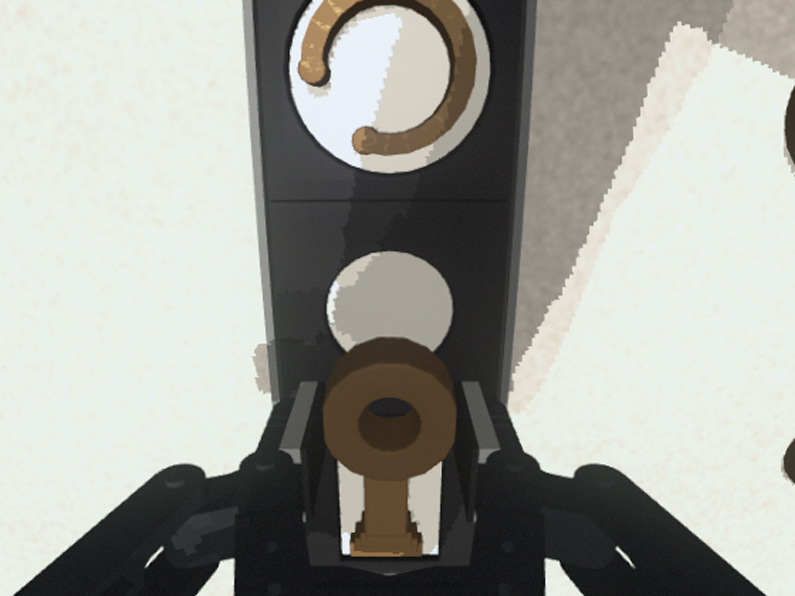

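The small recess spans x 327–453 with its top edge at y=251. The held whorl's top face spans x 323–456, with its hole centred at (389,424).

Run:
```python
from h import *
import pickle
d=pickle.load(open("w9.pkl","rb"))
w=lambda u,v,z:world(d,u/1.42,v/1.42,z)
z=.0986+.010
C=w(389,424,z); f=w(390,251,.01);l,r=w(327,309,.01),w(453,309,.01)
t=np.radians(-10.7);x=np.array([np.cos(t),np.sin(t)])
P=f[:2]+.03*x
print(C,P,((l+r)/2),np.linalg.norm(l-r),np.linalg.norm(w(323,424,z)-w(456,424,z)))
P=(P+[.48,-.244])/2
e=sense()["eef_pos"];D=P-C[:2];go([e[0]+D[0],e[1]+D[1],.02],79.3)
```

```text
[ 0.4786558  -0.24380057  0.1086    ] [ 0.48133243 -0.24377366] [ 0.47929922 -0.24340086  0.01      ] 0.05915740706352233 0.03896987368234763
shift [-0.2   0.03  7.86] turn -0.001 pos [ 0.4778 -0.2443  0.0986] h 79.2 j6 -0.28
```

Call:
step_arm([
  [[-0.2, 0, 2], 0, 3.6],
  [[-0.2, 0, 4], 0, 3.6],
  [[-0.2, 0, 6], 0, 3.6],
  [[-0.2, 0, 6.8], 0, 3.6],
  [[-0.2, 0, 7.3], 0, 3.6],
  [[-0.2, 0, 7.5], 0, 3.6],
  [[-0.2, 0, 7.5], 0, 3.6],
])

```text
time: 24.85
eef_pos: [0.4799, -0.246, 0.0243]
orientation: [0.0, 0.095, 0.996, -0.0]
ft_force: [-0.4, -0.5, -2.2]
width: 0.452
finger_force: 60.9
```

Call:
step_arm([
  [[0, 0, 0.1], 0, 3.6],
  [[0, 0, 0.2], 0, 3.6],
  [[0, 0, 0.25], 0, 3.6],
  [[0, 0, 0.25], 0, 3.6],
])

```text
time: 25.35
eef_pos: [0.4795, -0.2459, 0.0213]
orientation: [-0.0, 0.095, 0.995, 0.0]
ft_force: [-0.5, 0.0, -1.6]
width: 0.456
finger_force: 60.9
```

Call:
step_arm([
  [[0, 0, 0.05], 0, 3.6],
  [[0, 0, 0.1], 0, 3.6],
  [[0, 0, 0.15], 0, 3.6],
  [[0, 0, 0.2], 0, 3.6],
  [[0, 0, 0.2], 0, 3.6],
])

```text
time: 25.98
eef_pos: [0.4796, -0.2459, 0.0199]
orientation: [0.0, 0.095, 0.996, -0.0]
ft_force: [-1.7, 1.2, 5.0]
width: 0.455
finger_force: 61.6
```

Floor contact. I'll release, rise and back off to look.

Call:
step_arm([
  [[0, 0, 0], 0, 4.6],
  [[0, 0, 0], 0, 5.2],
  [[0, 0, 0], 0, 6],
  [[0, 0, 0], 0, 6.5],
  [[0, 0, 0], 0, 6.5],
  [[0, 0, 0], 0, 6.5],
  [[0, 0, -2], 0, 6.5],
  [[0, 0, -5], 0, 6.5],
  [[0, 0, -9], 0, 6.5],
  [[0, 0, -12], 0, 6.5],
])

```text
time: 27.22
eef_pos: [0.4799, -0.2461, 0.141]
orientation: [0.001, 0.095, 0.995, -0.0]
ft_force: [1.0, -0.9, 0.1]
width: 0.763
finger_force: 0.0
```

Call:
step_arm([
  [[3, 0, -3], 0, 6.5],
  [[6, 0, -5], 0, 6.5],
  [[6, 0, -5], 0, 6.5],
  [[6, 0, -5], 0, 6.5],
])

```text
time: 27.72
eef_pos: [0.421, -0.2347, 0.1892]
orientation: [0.0, 0.095, 0.995, -0.0]
ft_force: [0.6, 0.6, -0.4]
width: 0.765
finger_force: 0.0
```

Run:
```python
from h import *
a=snapshot("wrist")["image"];b=snapshot("top")["image"]
c=np.hstack([cv2.resize(a,(400,300)),cv2.resize(b,(400,300))])
e=cv2.resize(b[140:330,100:460],(800,422))[:300]
cv2.imwrite("pics/fin.png",np.vstack([cv2.resize(c,(680,255)),cv2.resize(b[150:330,140:460],(610,343))[:, :610] if 0 else cv2.resize(b[150:330,110:460],(680,345))])[:,:,::-1])
print(sense()["width"],sense()["ft_force"])
```

```text
0.7649686254886968 [ 0.11191349 -0.69573604  0.14181836]
```

View pics/fin.png

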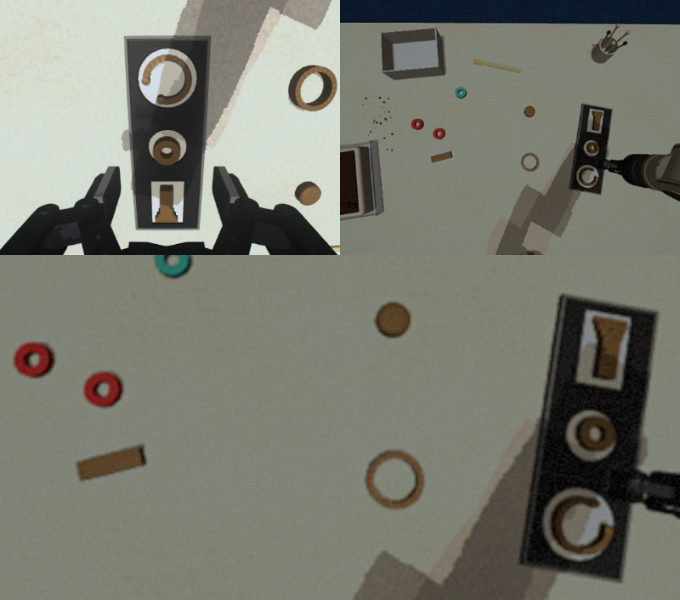

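All three finds lie in their recesses. The whorl set down 9.9 mm above its height on the bench, which matches the 10 mm floor. The look-alikes have not moved.

```bash
python3 -c "
from cell import *
print(hand_in())"
```

```text
the job is handed in; nothing more can be done
None
```

The open ring, flared axe head and pierced whorl are packed flat in their recesses, the look-alikes are where they were, and the job was handed in at about 28 s of the 96 s limit.

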